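# Roll the tie tube back to its line on the valet tray

## Robot

A 6-joint arm with a two-finger parallel gripper is mounted at the origin on the work surface. World frame = base frame: x ahead of the robot, y to its left, z up, the work surface at z = 0. Lengths are in m, angles in rad, forces in N, time in s.
With the tool pointing down it reaches from about 0.35 to 0.775 m from the base axis. Payload 5.5 kg.
Tool frame: the origin (TCP) lies midway between the tips of the shut fingers; the grasp point (between the pads) lies 19 mm behind it; z points along the fingers, y is the line along which they close (so a half turn about z gives the same grasp; the last joint's range is limited). The gripper opens to 85 mm and grips with 20 to 120 N. Pads are 22 mm wide; open, the fingers measure 114 mm over their backs; the gripper's body (76 mm by 85 mm) begins 54 mm behind the grasp point. The pads swing forward as they close: fully open they stand 13 mm farther back than shut.
Start: joints at [-1.324, 0.313, 0.046, 1.304, 0, 1.431], TCP at [0.217, -0.533, 0.231] pointing down, gripper open.
Joint ranges: [-2.76, 2.76], [-0.86, 1.69], [-1.03, 1.26], [-2.2, 2.34], [-1.47, 1.5], [-3.14, 3.14]. Speed limits (rad/s): [2.57, 2.57, 3.14, 3.14, 3.14, 3.14].

## Interface

Orientations are given as a unit quaternion [w, x, y, z].
In Python, from workcell import env gives the robot as it stands.
- The arm moves only by the tool move_arm, never from a script. Its argument "targets" is a list of rows, each a list of 3 entries, a list of its own where there are three numbers: the shift along the tool's x, y, z in mm, then the turn, a rotation vector about the tool's x, y, z in units of 10 degrees (1.0 is 10 degrees), then the closure, from -1 (fully open) to 1 (shut). In form: [[[dx, dy, dz], [ax, ay, az], gripper], ...]. A call has 1 to 5 rows; each row is the pose to reach, as a shift and turn from the pose commanded when the call began, along the tool's axes at that moment; what a row does not reach only later rows make up. A row lasts 1/8 s, in which the tool goes at most 62.5 mm and 10.7 degrees, less where a joint would pass 70% of its speed; a pose out of reach is approached as far as the arm can. A call with a gripper value outside its range is refused whole. The fingers move at their own pace and stop on an object; "squeeze" is the grip in N (left out, the last holds). Time passes only in rows, so rows that repeat a pose let the fingers close. It gives the time, the measured TCP pose, the force, the opening and the grip force at its end, in the units of the state.
- env.get_state(): the state, without advancing time (a new reading comes with each control period).
- env.read_camera(name): name is "scene" or "top" or "wrist"; returns a dict with "pixels" (480x640x3 uint8, red, green, blue), "fovy" (degrees; the focal length in pixels is half the picture's height over the tangent of half this angle, whatever the lens; pixels are square), "cx", "cy" (the principal point, pixels), "extrinsics" (4x4, takes a point from world to camera coordinates); the wrist camera has in their place "mount" (4x4, takes a point from camera to tool coordinates, whose origin is the TCP and whose axes are the flange's). Camera axes: x right, y up, looking along -z (the intrinsics and any distortion apply to the point x, -y, -z); pixel columns grow to the right and rows downward; lengths in m; the calibration is good to about 2 mm. A picture is of the moment at which its call begins: read the wrist's pose just before it. There is no depth.
- env.hand_in(): hands the job in; it is judged then, once.
Trained networks look in a picture, given as the dict that the camera call returned (one of the last four; its "shot" number tells which), for a name from the list of things; names that differ only in an ending like _2 or _b are one class to them, and where a whole thing is asked for, a point or a joint stands for the part that bears it (a point fixed in the world has none). Each returns a list of dicts, best first, with "confidence" (0 to 1); they miss things now and then, are a little off and sometimes report something else, mostly with a low value. They report only what shows in the picture. A call takes as long as a camera call.
- env.spot_in(thing, picture): "centre" ([x, y, z] in m, in world coordinates, good to about 4 mm: the middle of the surface that is visible of it).
- env.regions_of(thing, picture): "mask" (480x640 bool, what is visible of it).
- env.landmark_of(thing, picture): "centre" ([x, y, z] in m, in world coordinates, good to about 4 mm: a listed point, or the origin of a listed thing).
The state is a dict: "clock": time; "joint_pos": joint angles; "qvel": joint speeds; "tau": joint torques, N m; "tcp_pos": TCP position; "orientation": TCP orientation; "wrist_force": force on the tool from outside, world axes, zero at the start; "ft_torque": the same for the moment, N m; "finger_gap": finger opening in m; "grip_force": force on a finger pad.
Only numpy, scipy, OpenCV 4.12 (cv2) and the standard library are available. Lean on these libraries where they do the work, as an engineer would, in place of code of your own. Each camera call takes 0.05 s, during which the arm holds its last target. There are 200 camera calls.

## Task

The thick wooden tie tube has rolled away towards one end of the valet tray. With fingertips on top of it, push it so that it rolls along the tray floor until it lies lengthwise over the pale inlaid line across the middle, centred on that line, and stays there. Only push it from on top - never grip it, lift it or shove it from the side - and leave the slim tube and all the other things where they are.

Things in the scene. Friction and masses are not known exactly. Their poses are not given: they have to be found in the camera images.
- thick_tube: thick tie tube, a rigid wooden cylinder with flush aluminium bands, 70 mm diameter, 110 mm long, 0.22 to 0.37 kg. Origin at its centre, on its axis, 43 mm above the ledge (top at 78 mm). x runs along its axis; y and z turn as it rolls. Starts near one end of the tray, 90 to 135 mm from the line. A fingertip on its top moves twice as far as the tube, so takes it only some 40 mm before running off its front.
- valet_tray: fixed dark wooden valet tray, 160 mm (its x) by 400 mm (its y) on the ledge. Origin at the centre of its underside, z up. The floor is 8 mm thick and flat and open along the two 400 mm sides; at each end (y = +-195 mm) a lip 10 mm thick stands 20 mm above the ledge. Tubes roll along its y axis; let go at rest they stay, let go moving they slow by about 0.4 m/s2.
- line (a point): centre of the pale maple line inlaid flush across the middle of the tray floor, 12 mm wide, 156 mm long, at 8 mm above the ledge. Its axes are those of the tray: x along the line, y along the tray, z up.
- slim_tube: slim tube like the thick one, 42 mm diameter, 110 mm long, 0.12 kg, loose on the tray near its other end, to be left alone. Origin at its centre on its axis, x along the axis.
- cufflink_box: chrome cufflink box with a spring clip, 60 x 85 x 39 mm, loose, on the ledge beyond the tray's far long side. Origin at the centre of its underside.
- tie_bar_tray: black acrylic tie bar tray, 100 x 140 x 22 mm, loose, on the ledge beyond the tray's far long side. Origin at the centre of its underside.
- stay_case: flat white plastic collar stay case, 38 x 85 x 12 mm, loose, on the ledge along the tray's near long side. Origin at the centre of its underside.
- ring_dome: glass dome over a ceramic ring dish on a wooden foot, 110 mm diameter, 103 mm high, loose, on the ledge to the left. Origin at the centre of its underside.
- cologne: square cologne bottle, 35 x 60 mm, 117 mm high, loose, on the ledge to the right. Origin at the centre of its underside.
- clothes_brush: clothes brush, 45 x 160 x 40 mm, loose, on the ledge to the right. Origin at the centre of its underside.

How it is judged:
By the outcome, as a careful person would: the job done as asked, in the order asked, and still so for the second after the job is handed in, with the robot touching nothing.
It also fails if it takes over 64 s, if anything falls off the work surface, if the arm or the gripper's body presses on something with over 40 N, if the wrist force passes 120 N, or if a joint passes its speed limit or range.

## Working session

There is one attempt and no reset: what is moved stays moved. The work goes in short steps, Python scripts to look and compute and a tool call to move; the robot and the scene stay as the last step left them, time stands still between calls to the robot, and variables do not carry over. Pictures are saved under pics/ and viewed, at most 10 in all, crops included, and the job is handed in when it is done.

Besides the shell and the picture viewer there is one more tool, called after "Call:" in YAML: its name, and indented under it one key for each argument. move_arm: Moves the arm, as the interface text tells. Its arguments: {"type":"object","properties":{"targets":{"type":"array","items":{"type":"array"}},"squeeze":{"type":"number"}},"required":["targets"]}

```bash
mkdir -p pics; cat > h.py <<'E'
from workcell import env
import numpy as np, cv2
def save(p,n): cv2.imwrite('pics/'+n,p['pixels'][:,:,::-1])
E
python3 - <<'E'
from h import *
s=env.get_state(); print({k:np.round(s[k],3) for k in('clock','tcp_pos','orientation','finger_gap')})
for c in('top','scene'):
    p=env.read_camera(c); save(p,c+'0.png')
    for t in('thick_tube','valet_tray','line','slim_tube'):
        for r in env.landmark_of(t,p)[:2]: print(c,t,np.round(r['centre'],3),round(r['confidence'],2))
    for t in('cufflink_box','tie_bar_tray','stay_case','ring_dome','cologne','clothes_brush'):
        for r in env.landmark_of(t,p)[:1]: print(c,t,np.round(r['centre'],3),round(r['confidence'],2))
E
```

```text
{'clock': np.float64(0.0), 'tcp_pos': array([ 0.217, -0.532,  0.23 ]), 'orientation': array([-0.001,  0.981,  0.192, -0.   ]), 'finger_gap': np.float64(0.086)}
top thick_tube [0.457 0.03  0.   ] 0.44
top valet_tray [ 0.578 -0.006 -0.004] 0.7
top line [ 0.579 -0.01   0.005] 0.88
top slim_tube [ 0.538 -0.132  0.031] 0.67
top slim_tube [0.608 0.084 0.041] 0.44
top cufflink_box [ 0.728  0.035 -0.003] 0.76
top tie_bar_tray [ 0.701 -0.112 -0.001] 0.78
top stay_case [0.461 0.031 0.001] 0.72
top ring_dome [0.588 0.44  0.002] 0.77
top cologne [ 0.619 -0.453 -0.002] 0.71
top clothes_brush [ 0.395 -0.439 -0.   ] 0.6
scene thick_tube [0.609 0.082 0.045] 0.65
scene thick_tube [0.73  0.037 0.001] 0.19
scene valet_tray [ 0.577 -0.008  0.004] 0.57
scene valet_tray [ 0.618 -0.454 -0.002] 0.5
scene line [ 0.573 -0.006  0.009] 0.85
scene slim_tube [ 0.54  -0.127  0.028] 0.82
scene cufflink_box [0.73  0.037 0.004] 0.6
scene stay_case [0.457 0.032 0.002] 0.72
scene ring_dome [ 0.587  0.435 -0.   ] 0.59
scene cologne [ 0.624 -0.454 -0.003] 0.84
scene clothes_brush [ 0.388 -0.435 -0.002] 0.75
```

View pics/top0.png

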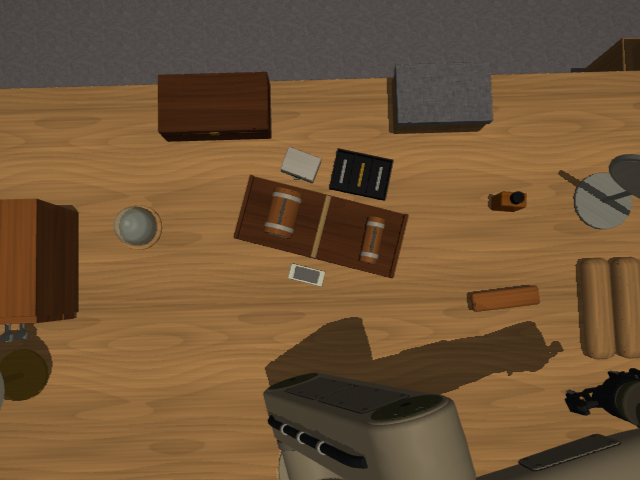

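View pics/scene0.png

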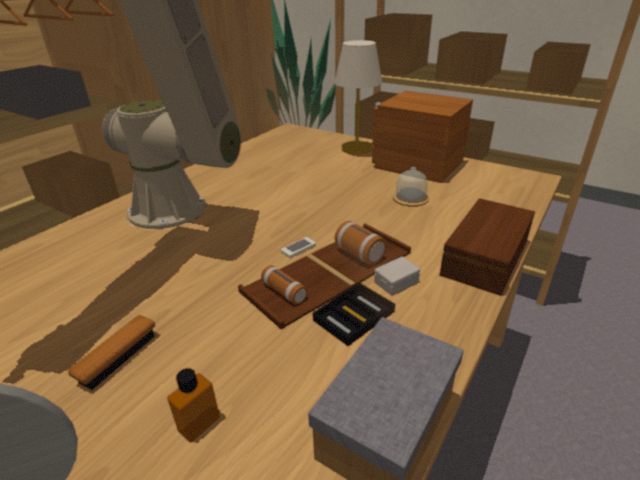

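The top view shows the tray tilted about 14°, with the thick tube at px (283,211), the line at (321,226) and the slim tube at (372,240). The networks' positions agree. Next I go above it, with tool y along the tube.

Call:
move_arm:
  targets:
    - [[50, -34, 0], [0, 0, 0], -1]
    - [[100, -69, 0], [0, 0, 0], -1]
    - [[150, -103, 0], [0, 0, 0], -1]
    - [[200, -137, 0], [0, 0, 0], 0]
    - [[250, -172, 0], [0, 0, 0], 0]

```text
clock: 1.72
tcp_pos: [0.3844, -0.2774, 0.2315]
orientation: [0.0, 0.981, 0.192, 0.0]
wrist_force: [0.7, -0.1, 0.8]
finger_gap: 0.0513
grip_force: 0.0
```

Call:
move_arm:
  targets:
    - [[50, -34, -10], [0, 0, -1], 0]
    - [[100, -69, -20], [0, 0, -2], 0]
    - [[150, -103, -30], [0, 0, -3], 0]
    - [[200, -137, -40], [0, 0, -4], 0]
    - [[250, -172, -40], [0, 0, -5], 0]

```text
clock: 2.35
tcp_pos: [0.5517, -0.0237, 0.2725]
orientation: [0.001, 0.806, 0.591, 0.001]
wrist_force: [0.9, -1.2, 0.1]
finger_gap: 0.0424
grip_force: 0.0
```

```bash
python3 - <<'E'
from h import *
s=env.get_state(); print({k:np.round(s[k],4) for k in('clock','tcp_pos','orientation','finger_gap')})
p=env.read_camera('wrist'); save(p,'w1.png'); print(p['fovy'],p['cx'],p['cy'],np.round(p['mount'],3),[k for k in p])
for t in('thick_tube','valet_tray','line','slim_tube'):
    for r in env.landmark_of(t,p)[:2]: print(t,np.round(r['centre'],3),round(r['confidence'],2))
E
```

```text
{'clock': np.float64(2.35), 'tcp_pos': array([ 0.5517, -0.0237,  0.2725]), 'orientation': array([1.100e-03, 8.065e-01, 5.913e-01, 8.000e-04]), 'finger_gap': np.float64(0.0424)}
62.80701698269263 316.73029419584475 237.83141717963932 [[ 0.001  0.946  0.325  0.085]
 [ 1.    -0.001 -0.001 -0.001]
 [-0.001  0.325 -0.946 -0.142]
 [ 0.     0.     0.     1.   ]] ['pixels', 'fovy', 'cx', 'cy', 'mount', 'shot']
thick_tube [0.605 0.08  0.039] 0.77
valet_tray [ 0.576 -0.005 -0.   ] 0.74
valet_tray [0.604 0.08  0.042] 0.5
line [ 0.572 -0.007  0.006] 0.6
slim_tube [ 0.536 -0.128  0.035] 0.65
```

View pics/w1.png

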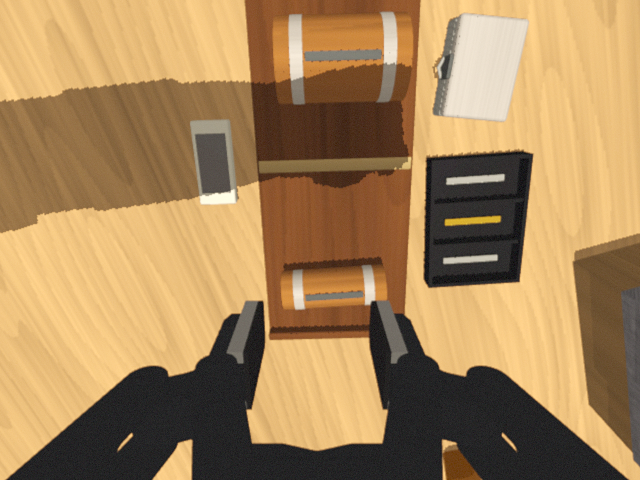

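The wrist view has the thick tube at the top centre (about (343,58)), the line from (259,167) to (410,163), and the slim tube at (333,287). The tube is nearly parallel to the line. I'll fit it precisely.

```bash
cat >> h.py <<'E'
from scipy.spatial.transform import Rotation as R
from scipy.optimize import minimize
def cam(p,s=None):
    f=240/np.tan(np.radians(p['fovy']/2))
    if 'extrinsics' in p: E=np.array(p['extrinsics'])
    else:
        T=np.eye(4);q=s['orientation'];T[:3,:3]=R.from_quat([q[1],q[2],q[3],q[0]]).as_matrix();T[:3,3]=s['tcp_pos']
        E=np.linalg.inv(T@np.array(p['mount']))
    return E,f,p['cx'],p['cy']
def proj(c,X):
    E,f,cx,cy=c; Y=X@E[:3,:3].T+E[:3,3]
    return np.c_[cx+f*Y[:,0]/-Y[:,2], cy-f*Y[:,1]/-Y[:,2]]
def unproj(c,uv,z):
    E,f,cx,cy=c; uv=np.atleast_2d(uv).astype(float)
    d=np.c_[(uv[:,0]-cx)/f,-(uv[:,1]-cy)/f,-np.ones(len(uv))]@E[:3,:3]
    o=-E[:3,:3].T@E[:3,3]; return o+d*((z-o[2])/d[:,2])[:,None]
def fit(c,mask,x0,r=.035,z=.043,L=.11):
    "fit cylinder centre x,y and axis yaw to a mask"
    a=np.linspace(0,2*np.pi,40)
    def cost(q):
        ax=np.array([np.cos(q[2]),np.sin(q[2]),0]);n=np.array([-ax[1],ax[0],0])
        ring=np.outer(np.cos(a),n)*r+np.outer(np.sin(a),[0,0,r])+[q[0],q[1],z]
        h=cv2.convexHull((proj(c,np.r_[ring+ax*L/2,ring-ax*L/2])*16).astype(np.int32))
        m=np.zeros(mask.shape,np.uint8);cv2.fillPoly(m,[h],1,shift=4)
        return 1-(m.astype(bool)&mask).sum()/(m.astype(bool)|mask).sum()
    S=np.array([x0]*4,float);S[1,0]+=.01;S[2,1]+=.01;S[3,2]+=.08
    o=minimize(cost,x0,method='Nelder-Mead',options=dict(initial_simplex=S,xatol=1e-4,fatol=1e-5))
    return o.x,1-o.fun
E
python3 - <<'E'
from h import *
s=env.get_state(); p=env.read_camera('wrist'); c=cam(p,s)
l=unproj(c,[[259,167.5],[410,163]],.008); print('line ends',l.round(4),'len',np.linalg.norm(l[1]-l[0]),'mid',l.mean(0),'yaw',np.degrees(np.arctan2(*(l[1]-l[0])[1::-1])))
t=unproj(c,[[247,0],[269,332],[420,0],[406,330]],.008);print('tray edges',t.round(4))
for r in env.regions_of('thick_tube',p)[:1]:
    q,i=fit(c,r['mask'],[.607,.082,-.24]);print('wrist tube',q.round(4),np.degrees(q[2]),i,r['confidence'])
for r in env.regions_of('slim_tube',p)[:1]:
    q,i=fit(c,r['mask'],[.537,-.13,-.24],.021,.029);print('slim',q.round(4),np.degrees(q[2]),i)
p=env.read_camera('top');c=cam(p)
for r in env.regions_of('thick_tube',p)[:2]:
    q,i=fit(c,r['mask'],[.607,.082,-.24]);print('top tube',q.round(4),np.degrees(q[2]),i,r['confidence'])
print(env.get_state()['joint_pos'])
E
```

```text
line ends [[ 0.4998  0.014   0.008 ]
 [ 0.6485 -0.0288  0.008 ]] len 0.15473855389405305 mid [ 0.57415613 -0.00743898  0.008     ] yaw -16.06323164380617
tray edges [[ 0.5423  0.1584  0.008 ]
 [ 0.4429 -0.1722  0.008 ]
 [ 0.6909  0.1108  0.008 ]
 [ 0.5985 -0.2192  0.008 ]]
wrist tube [ 0.6077  0.085  -0.2803] -16.060126276478183 0.9766945805024491 0.71
slim [ 0.5374 -0.1271 -0.2152] -12.327319741827349 0.9406424581005587
top tube [ 0.6073  0.0833 -0.2697] -15.450970597936035 0.8915416098226466 0.97
top tube [ 0.607  0.082 -0.24 ] -13.750987083139757 0.0 0.58
[-1.94175800e-01  2.57074540e-01  6.76574177e-02  1.38123258e+00
 -1.75104455e-04  1.69043878e+00]
```

Call:
move_arm:
  targets:
    - [[44, 7, 30], [0, 0, -0.17], 0]
    - [[88, 14, 60], [0, 0, -0.17], 0]
    - [[131, 20, 100], [0, 0, -0.17], 0]
    - [[131, 20, 100], [0, 0, -0.17], 0]
    - [[131, 20, 100], [0, 0, -0.17], 0]

```text
clock: 3.48
tcp_pos: [0.6093, 0.0924, 0.1716]
orientation: [0.0, 0.8, 0.601, -0.0]
wrist_force: [0.8, 0.1, -0.2]
finger_gap: 0.0428
grip_force: 0.0
```

Call:
move_arm:
  targets:
    - [[4, 0, 40], [0, 0, 0], 0]
    - [[4, 0, 80], [0, 0, 0], 0]
    - [[4, 0, 90], [0, 0, 0], 0]
    - [[4, 0, 92], [0, 0, 0], 0]
    - [[4, 0, 92], [0, 0, 0], 0]

```text
clock: 4.1
tcp_pos: [0.6119, 0.0966, 0.0814]
orientation: [0.001, 0.8, 0.601, 0.001]
wrist_force: [-0.6, -0.4, 0.2]
finger_gap: 0.0427
grip_force: 0.0
```

Call:
move_arm:
  targets:
    - [[0, 0, 1], [0, 0, 0], 0]
    - [[0, 0, 2], [0, 0, 0], 0]
    - [[0, 0, 2], [0, 0, 0], 0]

```text
clock: 4.47
tcp_pos: [0.6106, 0.0971, 0.0775]
orientation: [0.0, 0.799, 0.601, 0.0]
wrist_force: [0.8, -0.4, -0.4]
finger_gap: 0.0428
grip_force: 0.0
```

Call:
move_arm:
  targets:
    - [[0, 0, 1], [0, 0, 0], 0]
    - [[0, 0, 2], [0, 0, 0], 0]
    - [[0, 0, 2], [0, 0, 0], 0]

```text
clock: 4.85
tcp_pos: [0.6106, 0.0972, 0.0755]
orientation: [0.0, 0.799, 0.601, 0.0]
wrist_force: [-1.7, 0.0, 2.7]
finger_gap: 0.0426
grip_force: 1.3
```

Call:
move_arm:
  targets:
    - [[0, 0, 1], [0, 0, 0], 0]
    - [[0, 0, 1], [0, 0, 0], 0]

```text
clock: 5.1
tcp_pos: [0.6107, 0.0974, 0.0753]
orientation: [0.0, 0.799, 0.601, 0.001]
wrist_force: [-2.4, 1.9, 7.2]
finger_gap: 0.0428
grip_force: 3.7
```

Call:
move_arm:
  targets:
    - [[0, 0, 1], [0, 0, 0], 0]
    - [[0, 0, 1], [0, 0, 0], 0]

```text
clock: 5.35
tcp_pos: [0.6109, 0.0978, 0.0751]
orientation: [0.0, 0.799, 0.601, 0.001]
wrist_force: [-3.5, 1.8, 11.9]
finger_gap: 0.0425
grip_force: 5.9
```

Call:
move_arm:
  targets:
    - [[-2, 0, 0], [0, 0, 0], 0]
    - [[-6, 0, 0], [0, 0, 0], 0]
    - [[-12, 0, 0], [0, 0, 0], 0]
    - [[-18, 0, 0], [0, 0, 0], 0]
    - [[-24, 0, 0], [0, 0, 0], 0]

```text
clock: 5.98
tcp_pos: [0.6041, 0.0744, 0.0759]
orientation: [0.0, 0.799, 0.601, 0.001]
wrist_force: [-5.3, 1.5, 17.4]
finger_gap: 0.0427
grip_force: 8.4
```

Call:
move_arm:
  targets:
    - [[-6, 0, 0], [0, 0, 0], 0]
    - [[-12, 0, 0], [0, 0, 0], 0]
    - [[-17, 0, 0], [0, 0, 0], 0]
    - [[-20, 0, 0], [0, 0, 0], 0]
    - [[-20, 0, 0], [0, 0, 0], 0]

```text
clock: 6.6
tcp_pos: [0.5985, 0.0548, 0.0758]
orientation: [0.0, 0.799, 0.601, 0.001]
wrist_force: [-4.9, 0.8, 16.1]
finger_gap: 0.0427
grip_force: 8.1
```

Call:
move_arm:
  targets:
    - [[0, 0, 0], [0, 0, 0], 0]
    - [[0, 0, 0], [0, 0, 0], 0]

```text
clock: 6.85
tcp_pos: [0.5986, 0.055, 0.0758]
orientation: [0.001, 0.799, 0.601, 0.001]
wrist_force: [-5.4, 0.3, 15.6]
finger_gap: 0.043
grip_force: 8.2
```

Call:
move_arm:
  targets:
    - [[0, 0, -2], [0, 0, 0], 0]
    - [[0, 0, -6], [0, 0, 0], 0]
    - [[0, 0, -12], [0, 0, 0], 0]
    - [[10, 0, -14], [0, 0, 0], 0]
    - [[21, 0, -14], [0, 0, 0], 0]

```text
clock: 7.48
tcp_pos: [0.6045, 0.0756, 0.0874]
orientation: [0.0, 0.799, 0.601, 0.0]
wrist_force: [-0.1, -0.0, -0.8]
finger_gap: 0.0426
grip_force: 0.0
```

```bash
cat > m.py <<'E'
from h import *
import sys
M=np.array([.5742,-.0074]);u=np.array([.277,.961]);v=np.array([.961,-.277])
s=env.get_state();a=s['tcp_pos'][:2]-M
print('clock',s['clock'],'tcp along/lat mm',(1000*a@u).round(1),(1000*a@v).round(1),s['tcp_pos'][2])
for n in sys.argv[1:]:
    p=env.read_camera(n);c=cam(p,s)
    for r in env.regions_of('thick_tube',p)[:1]:
        q,i=fit(c,r['mask'],[.594,.06,-.28]);b=q[:2]-M
        print(n,'along',(1000*b@u).round(1),'lat',(1000*b@v).round(1),'yaw',np.degrees(q[2]).round(1),'iou',round(i,3),r['mask'].sum(),r['confidence'])
    for r in env.landmark_of('thick_tube',p)[:1]:
        b=r['centre'][:2]-M;print('  lm',(1000*b@u).round(1),(1000*b@v).round(1),r['centre'][2],r['confidence'])
E
python3 m.py top scene
```

```text
clock 7.475 tcp along/lat mm 88.1 6.2 0.0874169917651027
top along 56.9 lat 17.8 yaw -18.8 iou 0.137 200 0.57
  lm 75.8 7.3 0.0413 0.71
scene along 74.8 lat 5.0 yaw -18.7 iou 0.957 1492 0.63
  lm 75.7 6.1 0.0447 0.86
```

Call:
move_arm:
  targets:
    - [[0, 0, 5], [0, 0, 0], 0]
    - [[0, 0, 10], [0, 0, 0], 0]
    - [[0, 0, 12], [0, 0, 0], 0]
    - [[0, 0, 14], [0, 0, 0], 0]
    - [[0, 0, 14], [0, 0, 0], 0]

```text
clock: 8.4
tcp_pos: [0.6042, 0.0756, 0.0753]
orientation: [-0.0, 0.799, 0.601, 0.001]
wrist_force: [-3.1, 3.2, 13.2]
finger_gap: 0.0429
grip_force: 6.5
```

Call:
move_arm:
  targets:
    - [[-2, 0, 0], [0, 0, 0], 0]
    - [[-6, 0, 0], [0, 0, 0], 0]
    - [[-12, 0, 0], [0, 0, 0], 0]
    - [[-18, 0, 0], [0, 0, 0], 0]
    - [[-24, 0, 0], [0, 0, 0], 0]

```text
clock: 9.02
tcp_pos: [0.5974, 0.0523, 0.0759]
orientation: [0.0, 0.799, 0.601, 0.001]
wrist_force: [-6.4, 2.2, 16.4]
finger_gap: 0.0426
grip_force: 8.5
```

Call:
move_arm:
  targets:
    - [[-6, 0, 0], [0, 0, 0], 0]
    - [[-12, 0, 0], [0, 0, 0], 0]
    - [[-18, 0, 0], [0, 0, 0], 0]
    - [[-22, 0, 0], [0, 0, 0], 0]
    - [[-24, 0, 0], [0, 0, 0], 0]

```text
clock: 9.65
tcp_pos: [0.5907, 0.0288, 0.0755]
orientation: [0.0, 0.799, 0.601, 0.001]
wrist_force: [-5.3, 0.2, 14.7]
finger_gap: 0.0425
grip_force: 7.0
```

Call:
move_arm:
  targets:
    - [[0, 0, 0], [0, 0, 0], 0]
    - [[0, 0, 0], [0, 0, 0], 0]

```text
clock: 9.9
tcp_pos: [0.5907, 0.0288, 0.0755]
orientation: [0.0, 0.799, 0.601, 0.0]
wrist_force: [-6.1, 0.7, 14.8]
finger_gap: 0.0426
grip_force: 7.4
```

Call:
move_arm:
  targets:
    - [[0, 0, -2], [0, 0, 0], 0]
    - [[0, 0, -6], [0, 0, 0], 0]
    - [[0, 0, -12], [0, 0, 0], 0]
    - [[12, 0, -14], [0, 0, 0], 0]
    - [[24, 0, -14], [0, 0, 0], 0]

```text
clock: 10.52
tcp_pos: [0.5979, 0.0527, 0.0875]
orientation: [0.0, 0.799, 0.601, 0.0]
wrist_force: [-0.5, 0.3, -0.4]
finger_gap: 0.0427
grip_force: 0.0
```

```bash
python3 m.py scene
```

```text
clock 10.525 tcp along/lat mm 64.3 6.1 0.08745440105148827
scene along 70.3 lat 0.4 yaw -16.0 iou 0.0 2888 0.73
  lm 51.9 8.3 0.0423 0.84
```

Call:
move_arm:
  targets:
    - [[0, 0, 5], [0, 0, 0], 0]
    - [[0, 0, 10], [0, 0, 0], 0]
    - [[0, 0, 12], [0, 0, 0], 0]
    - [[0, 0, 14], [0, 0, 0], 0]
    - [[0, 0, 14], [0, 0, 0], 0]

```text
clock: 11.3
tcp_pos: [0.5974, 0.0524, 0.0753]
orientation: [-0.0, 0.799, 0.601, 0.001]
wrist_force: [-5.1, 2.6, 13.9]
finger_gap: 0.0433
grip_force: 6.9
```

Call:
move_arm:
  targets:
    - [[-2, 0, 0], [0, 0, 0], 0]
    - [[-6, 0, 0], [0, 0, 0], 0]
    - [[-12, 0, 0], [0, 0, 0], 0]
    - [[-18, 0, 0], [0, 0, 0], 0]
    - [[-24, 0, 0], [0, 0, 0], 0]

```text
clock: 11.92
tcp_pos: [0.5906, 0.029, 0.0759]
orientation: [0.0, 0.799, 0.601, 0.001]
wrist_force: [-5.7, 2.4, 18.0]
finger_gap: 0.043
grip_force: 8.9
```

Call:
move_arm:
  targets:
    - [[-6, 0, 0], [0, 0, 0], 0]
    - [[-12, 0, 0], [0, 0, 0], 0]
    - [[-18, 0, 0], [0, 0, 0], 0]
    - [[-22, 0, 0], [0, 0, 0], 0]
    - [[-24, 0, 0], [0, 0, 0], 0]

```text
clock: 12.55
tcp_pos: [0.5839, 0.0055, 0.0755]
orientation: [0.0, 0.8, 0.601, 0.0]
wrist_force: [-5.5, 0.1, 14.3]
finger_gap: 0.0427
grip_force: 7.3
```

Call:
move_arm:
  targets:
    - [[0, 0, 0], [0, 0, 0], 0]
    - [[0, 0, 0], [0, 0, 0], 0]

```text
clock: 12.8
tcp_pos: [0.5839, 0.0055, 0.0755]
orientation: [0.0, 0.799, 0.601, 0.0]
wrist_force: [-5.7, 0.5, 14.8]
finger_gap: 0.0428
grip_force: 7.6
```

Call:
move_arm:
  targets:
    - [[0, 0, -2], [0, 0, 0], 0]
    - [[0, 0, -6], [0, 0, 0], 0]
    - [[0, 0, -20], [0, 0, 0], 0]
    - [[-30, 0, -60], [0, 0, 0], 0]
    - [[-80, 0, -100], [0, 0, 0], 0]

```text
clock: 13.42
tcp_pos: [0.5622, -0.0697, 0.1737]
orientation: [0.0, 0.798, 0.602, 0.0]
wrist_force: [0.3, -0.5, -0.3]
finger_gap: 0.0426
grip_force: 0.0
```

Call:
move_arm:
  targets:
    - [[-30, 0, -40], [0, 0, 0], 0]
    - [[-30, 0, -80], [0, 0, 0], 0]
    - [[-30, 0, -80], [0, 0, 0], 0]

```text
clock: 13.8
tcp_pos: [0.5556, -0.1, 0.2569]
orientation: [0.003, 0.8, 0.6, 0.002]
wrist_force: [-0.2, -0.0, -0.1]
finger_gap: 0.0426
grip_force: 0.0
```

```bash
python3 m.py scene wrist top; python3 - <<'E'
from h import *
p=env.read_camera('wrist'); save(p,'w2.png')
E
```

```text
clock 13.8 tcp along/lat mm -94.1 7.8 0.25685601823088505
scene along 29.1 lat 2.3 yaw -16.8 iou 0.945 1515 0.84
  lm 29.2 6.5 0.0406 0.75
wrist along 27.9 lat 10.4 yaw -16.0 iou 0.992 13825 0.9
  lm 25.7 2.3 0.0376 0.98
top along 24.9 lat 5.8 yaw -16.3 iou 0.962 1433 0.78
```

View pics/w2.png

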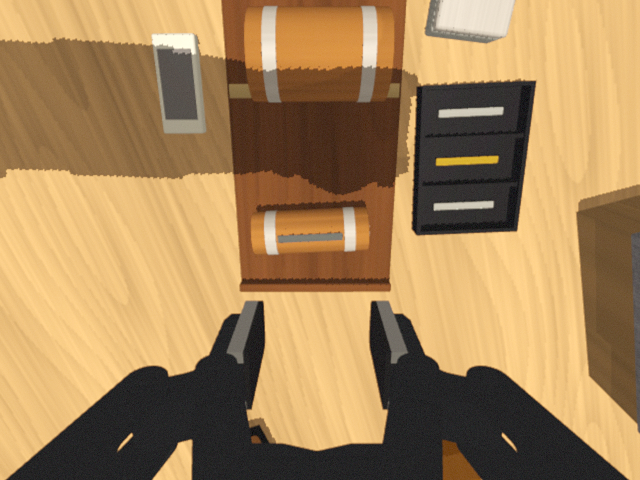

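The wrist view shows the tube at (319,55) overlying the near side of the line. The line's stubs show at (229–246,91) and (389–401,91). I'll measure relative to the line in this same picture.

```bash
python3 - <<'E'
from h import *
M=np.array([.5742,-.0074]);u=np.array([.277,.961]);v=np.array([.961,-.277])
s=env.get_state(); p=env.read_camera('wrist'); c=cam(p,s)
l=unproj(c,[[229,91.5],[401,90.5]],.008)
for q in l: print('line end along/lat',1000*(q[:2]-M)@u,1000*(q[:2]-M)@v)
for g in [p['pixels'][82:102,237].astype(int).sum(1),p['pixels'][82:102,395].astype(int).sum(1)]: print(g)
E
```

```text
line end along/lat 1.5844317138046367 -75.91174597917824
line end along/lat 2.5217054355789097 82.27173551916744
[148 186 298 329 322 316 318 320 310 310 315 296 309 302 297 290 187 155
 159 148]
[169 269 336 343 330 326 326 318 327 305 314 318 295 301 297 254 177 153
 154 148]
```

Call:
move_arm:
  targets:
    - [[45, 0, 20], [0, 0, 0], 0]
    - [[90, 0, 60], [0, 0, 0], 0]
    - [[135, 0, 110], [0, 0, 0], 0]
    - [[135, 0, 140], [0, 0, 0], 0]
    - [[135, 0, 155], [0, 0, 0], 0]

```text
clock: 14.98
tcp_pos: [0.5899, 0.0318, 0.0949]
orientation: [-0.001, 0.799, 0.601, -0.001]
wrist_force: [0.2, 0.0, -0.4]
finger_gap: 0.0425
grip_force: 0.0
```

Call:
move_arm:
  targets:
    - [[0, 0, 6], [0, 0, 0], 0]
    - [[0, 0, 10], [0, 0, 0], 0]
    - [[0, 0, 10], [0, 0, 0], 0]

```text
clock: 15.35
tcp_pos: [0.592, 0.0303, 0.0883]
orientation: [0.001, 0.8, 0.6, 0.001]
wrist_force: [-0.4, 0.2, -0.8]
finger_gap: 0.0425
grip_force: 0.0
```

Call:
move_arm:
  targets:
    - [[0, 0, 5], [0, 0, 0], 0]
    - [[0, 0, 10], [0, 0, 0], 0]
    - [[0, 0, 13], [0, 0, 0], 0]
    - [[0, 0, 15], [0, 0, 0], 0]
    - [[0, 0, 15], [0, 0, 0], 0]

```text
clock: 15.98
tcp_pos: [0.5918, 0.0319, 0.0748]
orientation: [0.0, 0.799, 0.601, 0.001]
wrist_force: [-4.7, 3.0, 15.9]
finger_gap: 0.0428
grip_force: 7.7
```

Call:
move_arm:
  targets:
    - [[-2, 0, 0], [0, 0, 0], 0]
    - [[-6, 0, 0], [0, 0, 0], 0]
    - [[-12, 0, 0], [0, 0, 0], 0]
    - [[-18, 0, 0], [0, 0, 0], 0]
    - [[-24, 0, 0], [0, 0, 0], 0]

```text
clock: 16.6
tcp_pos: [0.585, 0.0084, 0.0759]
orientation: [0.001, 0.799, 0.601, 0.001]
wrist_force: [-7.3, 2.2, 22.9]
finger_gap: 0.043
grip_force: 11.4
```

Call:
move_arm:
  targets:
    - [[-6, 0, 0], [0, 0, 0], 0]
    - [[-12, 0, 0], [0, 0, 0], 0]
    - [[-18, 0, 0], [0, 0, 0], 0]
    - [[-24, 0, 0], [0, 0, 0], 0]
    - [[-27, 0, 0], [0, 0, 0], 0]

```text
clock: 17.23
tcp_pos: [0.5774, -0.0181, 0.0755]
orientation: [0.001, 0.799, 0.601, 0.001]
wrist_force: [-7.7, 1.2, 18.8]
finger_gap: 0.0426
grip_force: 9.9
```

Call:
move_arm:
  targets:
    - [[0, 0, 0], [0, 0, 0], 0]
    - [[0, 0, 0], [0, 0, 0], 0]

```text
clock: 17.48
tcp_pos: [0.5774, -0.0181, 0.0755]
orientation: [0.001, 0.799, 0.601, 0.001]
wrist_force: [-6.5, 1.3, 21.3]
finger_gap: 0.0428
grip_force: 10.4
```

Call:
move_arm:
  targets:
    - [[0, 0, -2], [0, 0, 0], 0]
    - [[0, 0, -6], [0, 0, 0], 0]
    - [[0, 0, -20], [0, 0, 0], 0]
    - [[-30, 0, -60], [0, 0, 0], 0]
    - [[-60, 0, -110], [0, 0, 0], 0]

```text
clock: 18.1
tcp_pos: [0.5597, -0.0758, 0.1829]
orientation: [-0.001, 0.799, 0.601, -0.001]
wrist_force: [1.0, -0.9, -0.4]
finger_gap: 0.0424
grip_force: 0.0
```

Call:
move_arm:
  targets:
    - [[-40, 0, -40], [0, 0, 0], 0]
    - [[-50, 0, -70], [0, 0, 0], 0]
    - [[-50, 0, -70], [0, 0, 0], 0]
    - [[-50, 0, -70], [0, 0, 0], 0]

```text
clock: 18.6
tcp_pos: [0.5464, -0.1234, 0.2518]
orientation: [-0.0, 0.799, 0.601, -0.0]
wrist_force: [-0.1, 0.3, -0.2]
finger_gap: 0.0428
grip_force: 0.0
```

```bash
python3 m.py scene wrist top; python3 - <<'E'
from h import *
p=env.read_camera('wrist'); save(p,'w3.png')
E
```

```text
clock 18.6 tcp along/lat mm -119.2 5.4 0.25182775498307064
scene along 1.1 lat 6.2 yaw -16.3 iou 0.961 1593 0.72
  lm 4.4 -123.9 0.0008 0.66
wrist along 2.1 lat 7.1 yaw -15.9 iou 0.98 14095 0.61
  lm -1.5 2.0 0.0371 0.95
top along -0.6 lat 7.6 yaw -16.7 iou 0.941 1400 0.55
  lm 2.4 8.5 0.044 0.58
```

View pics/w3.png

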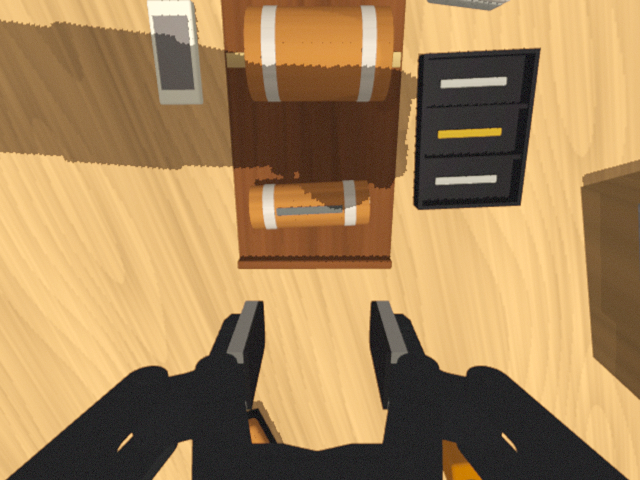

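The tube now covers the line: stubs at (236,60) and (396,60), tube centre (319,55). Slim tube and the rest are unmoved. One check of the remaining offset.

```bash
python3 - <<'E'
from h import *
M=np.array([.5742,-.0074]);u=np.array([.277,.961]);v=np.array([.961,-.277])
s=env.get_state(); p=env.read_camera('wrist'); c=cam(p,s)
for x in (232,238,397,400):
    g=p['pixels'][45:78,x].astype(int).sum(1); w=np.clip(g-g[[0,-1]].max()-60,0,None)>0; r=45+np.where(w)[0]
    q=unproj(c,[x,(r.min()+r.max())/2],.008)[0]; print(x,r.min(),r.max(),'along',1000*(q[:2]-M)@u,'lat',1000*(q[:2]-M)@v)
q,i=fit(c,env.regions_of('thick_tube',p)[0]['mask'],[.577,-.007,-.28]);print(1000*(q[:2]-M)@u,1000*(q[:2]-M)@v,np.degrees(q[2]),i)
q,i=fit(c,env.regions_of('slim_tube',p)[0]['mask'],[.537,-.13,-.24],.021,.029);print('slim',q)
E
```

```text
Traceback (most recent call last):
ValueError: zero-size array to reduction operation minimum which has no identity
```

```bash
python3 - <<'E'
from h import *
M=np.array([.5742,-.0074]);u=np.array([.277,.961]);v=np.array([.961,-.277])
s=env.get_state(); p=env.read_camera('wrist'); c=cam(p,s)
for x in (235,397): print(x,p['pixels'][45:78,x].astype(int).sum(1))
for a in ([227,60],[238,60],[401,60]):
    q=unproj(c,a,.008)[0]; print(a,'along',1000*(q[:2]-M)@u,'lat',1000*(q[:2]-M)@v)
print('mm/row',np.linalg.norm(unproj(c,[397,60],.008)-unproj(c,[397,61],.008))*1000)
q,i=fit(c,env.regions_of('thick_tube',p)[0]['mask'],[.577,-.007,-.28]);print(1000*(q[:2]-M)@u,1000*(q[:2]-M)@v,np.degrees(q[2]),i)
q,i=fit(c,env.regions_of('slim_tube',p)[0]['mask'],[.537,-.13,-.24],.021,.029);print('slim',q)
E
```

```text
235 [273 271 264 266 277 272 276 353 495 431 328 327 313 323 307 315 311 310
 318 313 301 299 247 170 164 141 148 155 150 161 162 140 160]
397 [291 280 291 275 299 284 370 530 582 576 571 566 563 555 550 543 542 542
 533 528 523 440 320 273 279 206 160 143 137 157 158 150 149]
[227, 60] along 2.0722857712071168 lat -75.3449446702079
[238, 60] along 2.0764575271052497 lat -65.45354894478659
[401, 60] along 2.1382893519651462 lat 81.15211616320143
mm/row 0.8254940537562281
2.424993954192537 5.96603640599661 -16.47707302935936 0.9722944940580831
slim [ 0.5373691  -0.12775354 -0.22687218]
```

```bash
python3 -c "
from h import *
print(env.hand_in())"
```

```text
the job is handed in; nothing more can be done
None
```

The thick tube was rolled onto the pale line in four strokes from on top and, by the last camera check, lies parallel to it and about 1 mm or less off centre (about 3 mm along the line). The slim tube is where it was, nothing else looked disturbed in the last picture, and the job was handed in with the arm clear; the judge's result was not reported.

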